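Set the thimble stand's collar on the post flat and lock it

ROBOT

A 7-joint arm with a two-finger parallel gripper is mounted at the origin on the work surface. World frame = base frame: x ahead of the robot, y to its left, z up, the work surface at z = 0. Lengths are in m, angles in rad, forces in N, time in s.
With the tool pointing down it reaches from about 0.425 to 0.825 m from the base axis. Payload 3.6 kg.
Tool frame: the origin (TCP) lies at the very end of the fingers, on their centre line; the grasp point (between the pads) lies 19 mm behind it (bot.grip_depth is the distance from the TCP to the grasp point, in m); z points along the fingers, y is the line along which they close (so a half turn about z gives the same grasp; the last joint's range is limited). The gripper opens to 85 mm and grips with 20 to 120 N. Pads are 22 mm wide; open, the fingers measure 114 mm over their backs; the gripper's body (76 mm by 85 mm) begins 54 mm behind the grasp point. The pads swing forward as they close: fully open they stand 13 mm farther back than shut.
Start: joints at [1.216, 0.615, -0.013, 1.423, 0.008, 1.103, -0.04], TCP at [0.21, -0.615, 0.231] pointing down, gripper open.
Joint ranges: [-3.12, 3.12], [-0.3, 2.06], [-1.34, 1.32], [0.26, 2.42], [-1.36, 4.5], [0.01, 1.98], [-2.84, 2.84]. Speed limits (rad/s): [2.79, 2.79, 3.14, 3.14, 3.14, 3.14, 3.14].

INTERFACE

Orientations are given as a unit quaternion [w, x, y, z].
In Python, from cell import bot gives the robot as it stands.
- The arm moves only by the shell command python3 -m pendant 'ROWS' [FORCE]. ROWS is JSON, a list of rows, each a list of 7 numbers: the finger opening in cm, from 0 to 8.54, then the shift along the tool's x, y, z in cm, then the turn, a rotation vector about the tool's x, y, z in degrees. In form: [[gripper, x, y, z, wx, wy, wz], ...]. A call has 1 to 20 rows; each row is the pose to reach, as a shift and turn from the pose commanded when the call began, along the tool's axes at that moment; what a row does not reach only later rows make up. A row lasts 1/10 s, in which the tool goes at most 50 mm and 8.59 degrees, less where a joint would pass 70% of its speed; a pose out of reach is approached as far as the arm can. A call with a gripper value outside its range is refused whole. The fingers move at their own pace and stop on an object; FORCE is the grip in N (left out, the last holds). Time passes only in rows, so rows that repeat a pose let the fingers close. It gives the time, the measured TCP pose, the force, the opening and the grip force at its end, in the units of the state.
- bot.get_state(): the state, without advancing time (a new reading comes with each control period).
- bot.camera(name): name is "side" or "top"; returns a dict with "img" (480x640x3 uint8, red, green, blue), "camera_matrix" (3x3 intrinsics, pixels), "dist" ([k1, k2, p1, p2, k3] as OpenCV has them; the pictures are not rectified), "pose" (4x4, takes a point from camera to world coordinates). Camera axes: x right, y down, z forward; pixel columns grow to the right and rows downward; lengths in m; the calibration is good to about 2 mm. A picture is of the moment at which its call begins. There is no depth.
- bot.hand_in(): hands the job in; it is judged then, once.
The state is a dict: "clock": time; "qpos": joint angles; "qvel": joint speeds; "joint_efforts": joint torques, N m; "tool_pos": TCP position; "orientation": TCP orientation; "contact_force": force on the tool from outside, world axes, zero at the start; "wrist_torque": the same for the moment, N m; "grip_width": finger opening in m; "finger_force": force on a finger pad.
Only numpy, scipy, OpenCV 4.12 (cv2) and the standard library are available. Lean on these libraries where they do the work, as an engineer would, in place of code of your own. Each camera call takes 0.05 s, during which the arm holds its last target. There are 200 camera calls.

TASK

Get the thimble display stand on the counter ready: turn its loose collar gently round the post until the screw comes to face the post's flat, where the collar catches, then press the clamping lever fully down to run the set screw tight onto the flat. Do not force the collar or the lever, do not disturb the souvenirs around, and leave the stand alone at the end.

Things in the scene. Friction and masses are not known exactly. Their poses are not given: they have to be found in the camera images.
- stand: Thimble stand, screwed to the counter: dark wood base 150 x 110 x 18 mm (long side along its own x), a round steel post 40 mm thick in its middle. Origin on the post's axis at counter height, z up. Its front is its own -x side, marked by a low brass card rail (80 mm long, 14 mm high) along that edge.
- post_top (a point): Top centre of the upright post, 137 mm above the counter; post diameter 40 mm. One milled flat runs along the post, 12.4 mm wide, 7 mm deep, square-sided, seen as a notch in its top end. The post is set in the base by hand, so the flat's heading is known only roughly (see collar); this point's axes are the stand's and do not show it.
- collar (a joint): Turn of the collar about the post, rad: 0 with its arm pointing to the stand's front, growing anticlockwise from above. Starts between 1.5 and 1.9; turn it clockwise (to smaller values) until it catches on the flat, somewhere between 0.8 and -0.8. Turns with light friction (under 3 N at the peg) and stays where left. Range -1.8 to 2.4.
- peg_top (a point): Top centre of the round wooden thimble peg, 16 mm thick, from 104 to 141 mm above the counter (top 4 mm tapered), at the end of the collar's arm, 80 mm from the post's axis: the place to pinch or push to turn the collar. Axes are the collar's: the arm points to -x, the set screw lies towards +y, z up.
- collar_mid (a point): Centre of the collar on the post's axis, 110 mm above the counter: an aluminium ring 64 mm across, from 95 to 125 mm above the counter. A flat arm 14 mm wide, its top 104 mm above the counter, runs out to the peg. Axes are the collar's (arm to -x, set screw to +y).
- lever_pivot (a point): Lever hub, on the set screw's axis, 114 mm above the counter and 50 mm from the post's axis. The screw is level, points at the post's axis and sits a quarter turn clockwise from the arm, seen from above. The lever swings in the upright plane through this point square to the screw, on the side away from the arm. Axes are the collar's: pivot towards +y, lever towards +x.
- lever_end (a point): Centre of the 16 mm black ball on the end of the clamping lever, 60 mm from lever_pivot. The lever bar is 10 mm thick. At the start the lever stands 45 degrees above level, ball up.
- lever (a joint): Clamping lever, rad: 0 raised 45 degrees (screw slack, the start), 0.79 level, grows as its end is pressed down. Takes 3 to 5 N at 40 mm from the pivot; stays where left. If the screw does not face the flat it strikes the round of the post and the lever stops dead between 0.2 and 0.5; if it does, the lever goes to between 1.4 and 1.6 (35 to 45 degrees below level), stops there and is tight.
- plunger: 11 mm spring-pressed steel ball hidden in the collar below the set screw. Origin: ball centre, 102 mm above the counter, 25.5 mm from the post's axis while on the round. At the flat it drops 6 mm inwards and the collar is caught: it turns no more than about 5 degrees either way and resistance at the peg rises steeply. Some 18 N at the peg overloads it.
- screw: The set screw, 7 mm steel with a round nose, inside the collar; origin at the tip of its nose, 114 mm above the counter, at the start 21 mm from the post's axis. It goes in 5.7 mm per rad of the lever. About 30 N on the lever 40 mm from its pivot overloads it.
- thimble: Bystander: bone china thimble, 23 mm wide, 24 mm high.
- pillbox: Bystander: round blue enamel pillbox, 45 mm wide, 21 mm high.
- egg_cup: Bystander: turned yew egg cup, 47 mm wide, 60 mm high.
- dome: Bystander: clear acrylic dome on a wooden disc, 60 mm wide, 63 mm high.
- knocker: Bystander: brass miniature door knocker lying flat, 62 x 36 mm, 18 mm high.
- gift_box: Bystander: small lidded cardboard gift box, 53 x 53 mm, 38 mm high.

How it is judged:
By the outcome, as a careful person would: the job done as asked, in the order asked, and still so for the second after the job is handed in, with the robot touching nothing.
It also fails if it takes over 64 s, if anything falls off the work surface, if the arm or the gripper's body presses on something with over 40 N, if the wrist force passes 120 N, or if a joint passes its speed limit or range.

## Working session

There is one attempt and no reset: what is moved stays moved. The work goes in short steps, Python scripts to look and compute and a shell command to move; the robot and the scene stay as the last step left them, time stands still between calls to the robot, and variables do not carry over. Pictures are saved under pics/ and viewed, at most 10 in all, crops included, and the job is handed in when it is done.

```bash
mkdir -p pics; ls
python3 - <<'E'
from cell import bot
import cv2
for n in("top","side"):
    c=bot.camera(n);cv2.imwrite(f"pics/{n}0.png",c["img"][...,::-1]);print(n,c["camera_matrix"],c["dist"],c["pose"])
print(bot.get_state())
E
```

```text
pics
top [[504.40165207   0.         317.61069995]
 [  0.         504.40165207 235.55793104]
 [  0.           0.           1.        ]] [-0.07934583  0.          0.          0.          0.        ] [[ 0.00670495 -0.98636116  0.16445882  0.46401243]
 [-0.99977571 -0.00991631 -0.0187136   0.06473616]
 [ 0.0200892  -0.16429646 -0.98620642  0.86342799]
 [ 0.          0.          0.          1.        ]]
side [[556.45994478   0.         322.12146525]
 [  0.         556.45994478 241.47242451]
 [  0.           0.           1.        ]] [-0.11800563  0.          0.          0.          0.        ] [[ 0.98423853 -0.13503475  0.11419339  0.47968346]
 [-0.17599671 -0.68471975  0.7072369  -0.49426154]
 [-0.01731109 -0.71618747 -0.69769323  0.63586822]
 [ 0.          0.          0.          1.        ]]
{'clock': 0.1, 'qpos': array([ 1.21552524,  0.61582416, -0.01259995,  1.42478867,  0.00807514,
        1.10342271, -0.04038452]), 'qvel': array([-8.85517500e-04, -3.31495113e-04, -4.37436317e-05, -4.51172878e-03,
       -9.31273773e-04,  1.30631634e-03, -4.94770498e-04]), 'joint_efforts': array([ 2.10861203e-03, -4.70376420e+01,  2.60614827e-01, -1.71569288e+01,
        1.01160255e-02,  5.89776726e-03, -7.71162803e-06]), 'tool_pos': array([ 0.20964873, -0.6145048 ,  0.2302364 ]), 'orientation': array([-1.17890798e-03,  9.86513760e-01,  1.63673971e-01, -2.05233439e-04]), 'contact_force': array([0.3381362 , 0.30020158, 0.44594677]), 'wrist_torque': array([0.03191423, 0.00890509, 0.01239048]), 'finger_force': 0.0, 'grip_width': 0.08541891061264514}
```

View pics/top0.png

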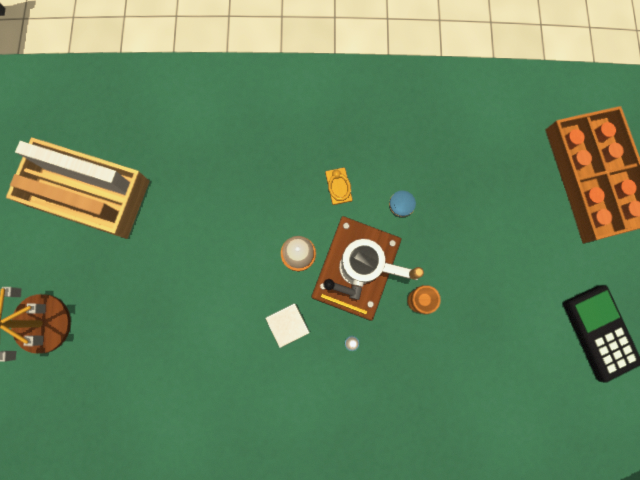

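View pics/side0.png

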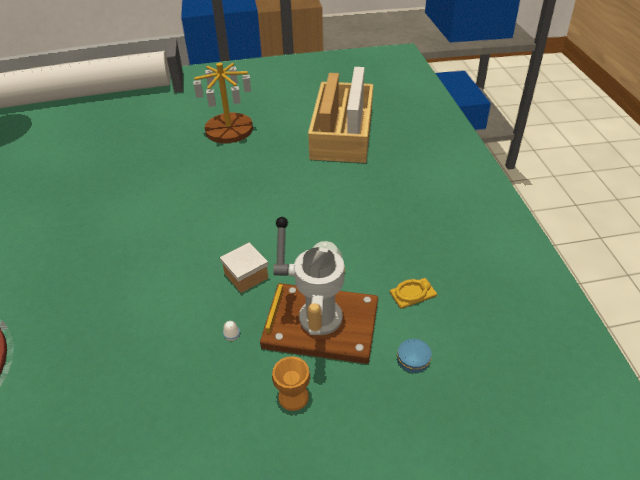

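The top view shows the post at about (363,258), the peg at (418,272), the lever ball at (329,285) and the brass rail at (344,303), so the front faces the robot. The egg cup is at (425,300). The side view shows the ball at (282,222) and the peg at (314,310).

```bash
cat > h.py <<'E'
from cell import bot
import cv2, numpy as np
def ray(c,uv):
    p=cv2.undistortPoints(np.array([[uv]],float),c["camera_matrix"],c["dist"])[0,0]
    return c["pose"][:3,3], c["pose"][:3,:3]@np.array([p[0],p[1],1])
def onz(c,uv,z):
    o,d=ray(c,uv); return o+d*(z-o[2])/d[2]
def tri(c1,u1,c2,u2):
    (a,d),(b,e)=ray(c1,u1),ray(c2,u2)
    s=np.linalg.lstsq(np.c_[d,-e],b-a,rcond=None)[0]
    p,q=a+s[0]*d,b+s[1]*e; return (p+q)/2,np.linalg.norm(p-q)
def proj(c,P):
    T=np.linalg.inv(c["pose"]); return cv2.projectPoints(np.array([P],float),cv2.Rodrigues(T[:3,:3])[0],T[:3,3],c["camera_matrix"],c["dist"])[0][0,0]
E
python3 - <<'E'
from h import *
t=bot.camera("top")
s=bot.camera("side")
a=cv2.resize(t["img"][200:330,290:450],None,fx=5,fy=4.6,interpolation=cv2.INTER_CUBIC)
a=cv2.resize(t["img"][205:325,300:440],None,fx=5,fy=5,interpolation=cv2.INTER_CUBIC)
cv2.imwrite("pics/t1.png",a[...,::-1])
a=cv2.resize(s["img"][210:360,250:390],None,fx=4,fy=4,interpolation=cv2.INTER_CUBIC)
cv2.imwrite("pics/s1.png",a[...,::-1])
for c in(t,s):
  h=cv2.cvtColor(c["img"],cv2.COLOR_RGB2HSV)
  m=cv2.inRange(h,(18,170,120),(32,255,255))
  n,_,st,ce=cv2.connectedComponentsWithStats(m)
  print([(st[i].tolist(),ce[i].round(1)) for i in range(1,n) if st[i][4]>25 and 200<ce[i][0]<450 and ce[i][1]>150])
  m=cv2.inRange(c["img"],(0,0,0),(35,35,35)); n,_,st,ce=cv2.connectedComponentsWithStats(m)
  print([(st[i].tolist(),ce[i].round(1)) for i in range(1,n) if st[i][4]>25 and 260<ce[i][0]<450 and 200<ce[i][1]<350])
E
```

```text
[([326, 168, 26, 37, 692], array([338.6, 185.7])), ([321, 294, 46, 21, 200], array([343.5, 303.8]))]
[([325, 280, 9, 10, 58], array([328.9, 284.3]))]
[([390, 279, 47, 29, 833], array([412.1, 291.7])), ([265, 284, 18, 45, 217], array([273.5, 306. ]))]
[([276, 219, 11, 9, 59], array([281.5, 223.2]))]
```

View pics/t1.png

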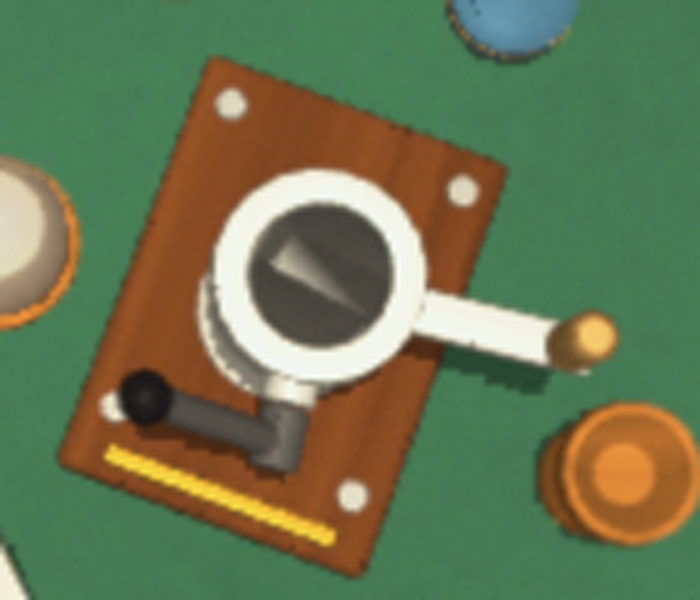

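View pics/s1.png

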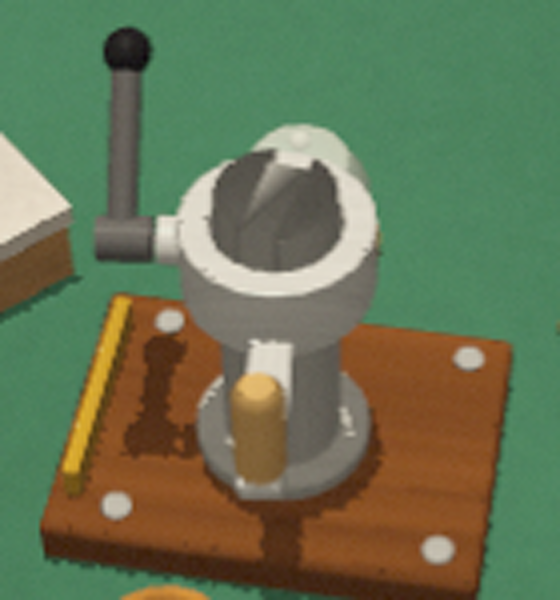

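The top crop shows the collar ring centre at crop (320,275), the peg top at (597,333), and the lever pointing left, away from the arm. The side crop shows the peg top at (257,387).

Run:
```python
from h import *
t=bot.camera("top");s=bot.camera("side")
pk=lambda u,v:(300+u/5-.4,205+v/5-.4)
C=onz(t,pk(320,275),.125);P=onz(t,pk(597,333),.141)
print("C",C,"C side",onz(s,(250+278/4,210+223/4),.125))
print("peg",P,tri(t,pk(597,333),s,(250+257/4,210+385/4)),np.linalg.norm((P-C)[:2]))
print("ball",tri(t,(328.9,284.3),s,(281.5,223.2)))
cor=np.array([onz(t,pk(*q),.018) for q in((212,57),(507,168),(362,577),(60,462))]);print("base",cor.mean(0),cor)
e=cor[0]-cor[3]; f=cor[1]-cor[2]; print("x dir",np.arctan2(e[1]+f[1],e[0]+f[0]))
a=P-C; print("arm heading",np.arctan2(a[1],a[0]))
print("egg",onz(t,pk(635,475),.06),"thim",onz(t,(352,343),.024),"gift",onz(t,(288,326),.038),"dome",onz(t,(298,250),.05),"pill",onz(t,(403,204),.02))
```

```text
C [ 0.55184333 -0.01744033  0.125     ] C side [ 0.55234174 -0.01891469  0.125     ]
peg [ 0.53369555 -0.0959975   0.141     ] (array([ 0.53337484, -0.0957976 ,  0.14186311]), np.float64(0.00047276667674000817)) 0.08062611463323417
ball (array([0.51293579, 0.03503617, 0.15624823]), np.float64(0.00010683094880677268))
base [ 0.55147339 -0.01781562  0.018     ] [[ 0.63937529  0.00714066  0.018     ]
 [ 0.60185342 -0.09374861  0.018     ]
 [ 0.46362174 -0.04267507  0.018     ]
 [ 0.50104311  0.05802056  0.018     ]]
x dir -0.3531861162057186
arm heading -1.7978272411885712
egg [ 0.4960968  -0.12522296  0.06      ] thim [ 0.42613005 -0.00873357  0.024     ] gift [0.45321714 0.09587392 0.038     ] dome [0.57552539 0.08104259 0.05      ] pill [ 0.66129352 -0.09812529  0.02      ]
```

Everything agrees with the sizes given: radius 80.6 mm, base centre on the post axis, collar about 1.70 rad. I'll go above the peg with the fingers parted to straddle it.

```bash
python3 -m pendant '[[3,47.4,-38.6,0,0,0,-66],[3,47.4,-38.6,0,0,0,-66],[3,47.4,-38.6,0,0,0,-66],[3,47.4,-38.6,0,0,0,-66],[3,47.4,-38.6,0,0,0,-66],[3,47.4,-38.6,0,0,0,-66],[3,47.4,-38.6,0,0,0,-66],[3,47.4,-38.6,0,0,0,-66],[3,47.4,-38.6,0,0,0,-66],[3,47.4,-38.6,0,0,0,-66],[3,47.4,-38.6,0,0,0,-66],[3,47.4,-38.6,0,0,0,-66],[3,47.4,-38.6,0,0,0,-66],[3,47.4,-38.6,0,0,0,-66],[3,47.4,-38.6,0,0,0,-66],[3,47.4,-38.6,0,0,0,-66],[3,47.4,-38.6,0,0,0,-66]]' 20
python3 - <<'E'
from h import *
from scipy.spatial.transform import Rotation as R
st=bot.get_state();q=st["orientation"];M=R.from_quat(np.r_[q[1:],q[0]]).as_matrix()
print(st["clock"],st["tool_pos"],M.round(3),st["qpos"].round(2),M.T@(np.array([.5335,-.096,.113])-st["tool_pos"]))
E
```

```text
clock: 2.0
tool_pos: [0.533, -0.0991, 0.2313]
orientation: [0.0, 0.74, 0.673, -0.001]
contact_force: [-0.8, 0.5, -0.4]
grip_width: 0.0302
finger_force: 0.0
2.0 [ 0.53302897 -0.09908668  0.23128746] [[ 0.094  0.996 -0.001]
 [ 0.996 -0.094 -0.001]
 [-0.001 -0.001 -1.   ]] [ 0.4   0.47 -0.39  1.73  0.21  0.98 -0.16] [0.00324812 0.00024306 0.11828383]
```

```bash
python3 -m pendant '[[3,0.3,0,3,0,0,0],[3,0.3,0,5,0,0,0],[3,0.3,0,7,0,0,0],[3,0.3,0,8.5,0,0,0],[3,0.3,0,9.5,0,0,0],[3,0.3,0,10.5,0,0,0],[3,0.3,0,11.3,0,0,0],[2.4,0.3,0,11.8,0,0,0],[2.4,0.3,0,11.8,0,0,0],[2.4,0.3,0,11.8,0,0,0],[2.4,0.3,0,11.8,0,0,0]]'
python3 - <<'E'
from h import *
for n,x,y in(("top",370,220),("side",250,230)):
    c=bot.camera(n); cv2.imwrite(f"pics/{n}2.png",cv2.resize(c["img"][y-40:y+160,x-60:x+140] if n=="top" else c["img"][y-60:y+140,x-50:x+150],None,fx=2,fy=2)[...,::-1])
a=cv2.imread("pics/top2.png");b=cv2.imread("pics/side2.png");cv2.imwrite("pics/both2.png",np.hstack([a,b]))
E
```

```text
clock: 3.1
tool_pos: [0.5346, -0.0937, 0.1139]
orientation: [0.0, 0.738, 0.675, 0.0]
contact_force: [-0.3, 0.2, 0.3]
grip_width: 0.0238
finger_force: 0.0
```

View pics/both2.png

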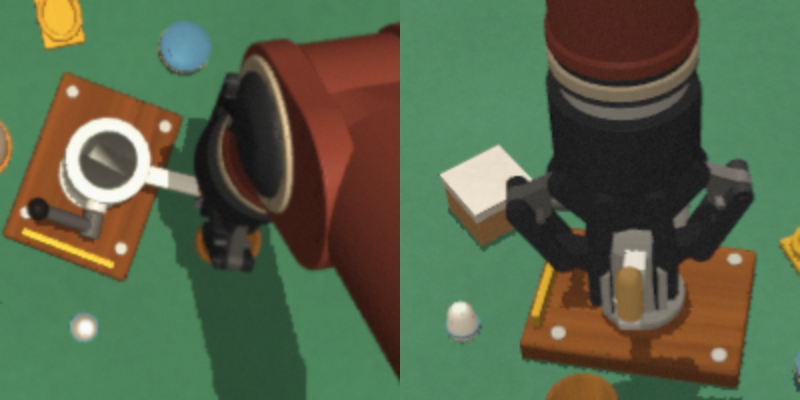

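The picture shows the peg (right panel, 629,295) standing between the two fingers, with nothing else touched. Next I work out the arc rows. They are the same for every call because the tool's yaw follows the arm.

```bash
cat > chk.py <<'E'
# prints state at the peg; exit 1 when tangential force on the tool exceeds limit
from h import *; import sys
st=bot.get_state(); C=np.array([.552,-.018]); r=st["tool_pos"][:2]-C; th=np.arctan2(r[1],r[0])
f=st["contact_force"][:2]; ft=f@[-np.sin(th),np.cos(th)]; fr=f@[np.cos(th),np.sin(th)]
print(f't{st["clock"]:.1f} q_tool {np.degrees((th+3.495+np.pi)%(2*np.pi)-np.pi):.1f}deg r {np.hypot(*r)*1e3:.1f} Ftan {ft:.1f} Frad {fr:.1f} j7 {st["qpos"][6]:.2f}')
sys.exit(abs(ft)>float(sys.argv[1]) or abs(fr)>12)
E
python3 chk.py 9
python3 - <<'E'
import numpy as np
th0=np.radians(-103); yaw=np.radians(84.6)
X=np.array([np.cos(yaw),np.sin(yaw)]);Y=np.array([np.sin(yaw),-np.cos(yaw)])
for d in (1,2,3,6,9,12,15,18,21,24):
    t=th0-np.radians(d); v=8*np.array([np.cos(t)-np.cos(th0),np.sin(t)-np.sin(th0)])
    print(d,(X@v).round(2),(Y@v).round(2))
E
```

```text
t3.2 q_tool 97.2deg r 77.8 Ftan 0.2 Frad -0.1 j7 -0.24
1 0.02 -0.14
2 0.04 -0.28
3 0.07 -0.41
6 0.15 -0.82
9 0.26 -1.23
12 0.39 -1.63
15 0.54 -2.02
18 0.72 -2.4
21 0.91 -2.77
24 1.12 -3.13False
```

```bash
python3 -m pendant '[[2.4,0.07,-0.41,0,0,0,3],[2.4,0.15,-0.82,0,0,0,6],[2.4,0.26,-1.23,0,0,0,9],[2.4,0.39,-1.63,0,0,0,12],[2.4,0.54,-2.02,0,0,0,15],[2.4,0.72,-2.4,0,0,0,18],[2.4,0.91,-2.77,0,0,0,21],[2.4,1.12,-3.13,0,0,0,24]]' >/dev/null; python3 chk.py 7 && python3 -m pendant '[[2.4,0.07,-0.41,0,0,0,3],[2.4,0.15,-0.82,0,0,0,6],[2.4,0.26,-1.23,0,0,0,9],[2.4,0.39,-1.63,0,0,0,12],[2.4,0.54,-2.02,0,0,0,15],[2.4,0.72,-2.4,0,0,0,18],[2.4,0.91,-2.77,0,0,0,21],[2.4,1.12,-3.13,0,0,0,24]]' >/dev/null && python3 chk.py 7
```

```text
t4.0 q_tool 73.5deg r 78.2 Ftan 2.8 Frad -0.3 j7 -0.59False
```

```bash
sed -i 's/sys.exit(\(.*\))$/sys.exit(int(\1))/' chk.py
python3 -m pendant '[[2.4,0.07,-0.41,0,0,0,3],[2.4,0.15,-0.82,0,0,0,6],[2.4,0.26,-1.23,0,0,0,9],[2.4,0.39,-1.63,0,0,0,12],[2.4,0.54,-2.02,0,0,0,15],[2.4,0.72,-2.4,0,0,0,18],[2.4,0.91,-2.77,0,0,0,21],[2.4,1.12,-3.13,0,0,0,24]]' >/dev/null; python3 chk.py 6 && python3 -m pendant '[[2.4,0.04,-0.28,0,0,0,2]]' >/dev/null && python3 chk.py 6
```

```text
t4.8 q_tool 49.0deg r 79.1 Ftan 0.9 Frad 0.1 j7 -0.94
t4.9 q_tool 46.8deg r 79.2 Ftan 2.3 Frad 0.2 j7 -0.97
```

```bash
python3 -m pendant '[[2.4,0.02,-0.14,0,0,0,1],[2.4,0.04,-0.28,0,0,0,2]]' >/dev/null && python3 chk.py 5.5 && 
python3 -m pendant '[[2.4,0.02,-0.14,0,0,0,1],[2.4,0.04,-0.28,0,0,0,2]]' >/dev/null && python3 chk.py 5.5 && 
python3 -m pendant '[[2.4,0.02,-0.14,0,0,0,1],[2.4,0.04,-0.28,0,0,0,2]]' >/dev/null && python3 chk.py 5.5 && 
python3 -m pendant '[[2.4,0.02,-0.14,0,0,0,1],[2.4,0.04,-0.28,0,0,0,2]]' >/dev/null && python3 chk.py 5.5 && 
python3 -m pendant '[[2.4,0.02,-0.14,0,0,0,1],[2.4,0.04,-0.28,0,0,0,2]]' >/dev/null && python3 chk.py 5.5 && 
python3 -m pendant '[[2.4,0.02,-0.14,0,0,0,1],[2.4,0.04,-0.28,0,0,0,2]]' >/dev/null && python3 chk.py 5.5 && 
python3 -m pendant '[[2.4,0.02,-0.14,0,0,0,1],[2.4,0.04,-0.28,0,0,0,2]]' >/dev/null && python3 chk.py 5.5 && 
python3 -m pendant '[[2.4,0.02,-0.14,0,0,0,1],[2.4,0.04,-0.28,0,0,0,2]]' >/dev/null && python3 chk.py 5.5 && 
python3 -m pendant '[[2.4,0.02,-0.14,0,0,0,1],[2.4,0.04,-0.28,0,0,0,2]]' >/dev/null && python3 chk.py 5.5 && 
python3 -m pendant '[[2.4,0.02,-0.14,0,0,0,1],[2.4,0.04,-0.28,0,0,0,2]]' >/dev/null && python3 chk.py 5.5
```

```text
t5.1 q_tool 44.6deg r 79.2 Ftan 2.6 Frad 0.8 j7 -1.00
t5.3 q_tool 42.0deg r 79.2 Ftan 2.6 Frad 2.2 j7 -1.03
t5.5 q_tool 39.9deg r 79.2 Ftan 2.8 Frad -0.3 j7 -1.06
t5.7 q_tool 37.5deg r 79.3 Ftan 1.8 Frad 0.8 j7 -1.09
t5.9 q_tool 35.6deg r 79.4 Ftan 2.7 Frad -0.4 j7 -1.12
t6.1 q_tool 33.7deg r 79.4 Ftan 2.4 Frad -0.7 j7 -1.15
t6.3 q_tool 31.4deg r 79.6 Ftan 2.4 Frad -1.6 j7 -1.19
t6.5 q_tool 29.6deg r 79.6 Ftan 2.7 Frad -1.9 j7 -1.22
t6.7 q_tool 27.6deg r 79.7 Ftan 2.3 Frad -2.3 j7 -1.25
t6.9 q_tool 25.4deg r 80.1 Ftan 2.2 Frad -2.0 j7 -1.28
```

```bash
python3 -m pendant '[[2.4,0.02,-0.14,0,0,0,1],[2.4,0.05,-0.28,0,0,0,2]]' >/dev/null && python3 chk.py 5.5 && 
python3 -m pendant '[[2.4,0.02,-0.14,0,0,0,1],[2.4,0.05,-0.28,0,0,0,2]]' >/dev/null && python3 chk.py 5.5 && 
python3 -m pendant '[[2.4,0.02,-0.14,0,0,0,1],[2.4,0.05,-0.28,0,0,0,2]]' >/dev/null && python3 chk.py 5.5 && 
python3 -m pendant '[[2.4,0.02,-0.14,0,0,0,1],[2.4,0.05,-0.28,0,0,0,2]]' >/dev/null && python3 chk.py 5.5 && 
python3 -m pendant '[[2.4,0.02,-0.14,0,0,0,1],[2.4,0.05,-0.28,0,0,0,2]]' >/dev/null && python3 chk.py 5.5 && 
python3 -m pendant '[[2.4,0.02,-0.14,0,0,0,1],[2.4,0.05,-0.28,0,0,0,2]]' >/dev/null && python3 chk.py 5.5 && 
python3 -m pendant '[[2.4,0.02,-0.14,0,0,0,1],[2.4,0.05,-0.28,0,0,0,2]]' >/dev/null && python3 chk.py 5.5 && 
python3 -m pendant '[[2.4,0.02,-0.14,0,0,0,1],[2.4,0.05,-0.28,0,0,0,2]]' >/dev/null && python3 chk.py 5.5 && 
python3 -m pendant '[[2.4,0.02,-0.14,0,0,0,1],[2.4,0.05,-0.28,0,0,0,2]]' >/dev/null && python3 chk.py 5.5 && 
python3 -m pendant '[[2.4,0.02,-0.14,0,0,0,1],[2.4,0.05,-0.28,0,0,0,2]]' >/dev/null && python3 chk.py 5.5 && 
python3 -m pendant '[[2.4,0.02,-0.14,0,0,0,1],[2.4,0.05,-0.28,0,0,0,2]]' >/dev/null && python3 chk.py 5.5 && 
python3 -m pendant '[[2.4,0.02,-0.14,0,0,0,1],[2.4,0.05,-0.28,0,0,0,2]]' >/dev/null && python3 chk.py 5.5 && 
python3 -m pendant '[[2.4,0.02,-0.14,0,0,0,1],[2.4,0.05,-0.28,0,0,0,2]]' >/dev/null && python3 chk.py 5.5 && 
python3 -m pendant '[[2.4,0.02,-0.14,0,0,0,1],[2.4,0.05,-0.28,0,0,0,2]]' >/dev/null && python3 chk.py 5.5
```

```text
t7.1 q_tool 23.5deg r 80.4 Ftan 2.2 Frad -1.4 j7 -1.31
t7.3 q_tool 21.6deg r 80.5 Ftan 2.5 Frad -1.7 j7 -1.34
t7.5 q_tool 19.4deg r 80.6 Ftan 1.6 Frad -0.9 j7 -1.37
t7.7 q_tool 17.4deg r 80.6 Ftan 2.6 Frad -1.1 j7 -1.40
t7.9 q_tool 15.5deg r 80.6 Ftan 2.3 Frad -1.0 j7 -1.43
t8.1 q_tool 13.3deg r 80.7 Ftan 1.4 Frad 0.1 j7 -1.46
t8.3 q_tool 11.3deg r 80.8 Ftan 2.1 Frad 0.0 j7 -1.49
t8.5 q_tool 9.5deg r 80.8 Ftan 2.8 Frad -0.4 j7 -1.52
t8.7 q_tool 7.3deg r 80.9 Ftan 3.2 Frad -0.4 j7 -1.55
t8.9 q_tool 5.1deg r 80.9 Ftan 3.0 Frad 1.1 j7 -1.58
t9.1 q_tool 2.9deg r 80.8 Ftan 1.3 Frad 0.3 j7 -1.61
t9.3 q_tool 0.8deg r 80.5 Ftan 0.0 Frad 0.1 j7 -1.64
t9.5 q_tool -1.3deg r 80.3 Ftan 0.2 Frad 0.2 j7 -1.67
t9.7 q_tool -3.4deg r 80.3 Ftan -0.9 Frad -0.0 j7 -1.70
```

```bash
python3 -m pendant '[[2.4,0.02,-0.14,0,0,0,1]]' >/dev/null && python3 chk.py 5.5 && 
python3 -m pendant '[[2.4,0.02,-0.14,0,0,0,1]]' >/dev/null && python3 chk.py 5.5 && 
python3 -m pendant '[[2.4,0.02,-0.14,0,0,0,1]]' >/dev/null && python3 chk.py 5.5 && 
python3 -m pendant '[[2.4,0.02,-0.14,0,0,0,1]]' >/dev/null && python3 chk.py 5.5 && 
python3 -m pendant '[[2.4,0.02,-0.14,0,0,0,1]]' >/dev/null && python3 chk.py 5.5 && 
python3 -m pendant '[[2.4,0.02,-0.14,0,0,0,1]]' >/dev/null && python3 chk.py 5.5 && 
python3 -m pendant '[[2.4,0.02,-0.14,0,0,0,1]]' >/dev/null && python3 chk.py 5.5 && 
python3 -m pendant '[[2.4,0.02,-0.14,0,0,0,1]]' >/dev/null && python3 chk.py 5.5
```

```text
t9.8 q_tool -4.0deg r 80.6 Ftan -0.1 Frad 0.3 j7 -1.72
t9.9 q_tool -4.9deg r 80.7 Ftan 0.9 Frad -0.5 j7 -1.73
t10.0 q_tool -5.8deg r 80.8 Ftan -0.5 Frad -0.8 j7 -1.75
t10.1 q_tool -6.8deg r 80.8 Ftan -0.5 Frad -0.4 j7 -1.76
t10.2 q_tool -7.8deg r 80.9 Ftan -0.9 Frad 0.5 j7 -1.78
t10.3 q_tool -8.9deg r 80.9 Ftan -0.5 Frad 0.0 j7 -1.79
t10.4 q_tool -9.7deg r 80.9 Ftan 0.7 Frad 0.3 j7 -1.81
t10.5 q_tool -10.7deg r 80.9 Ftan 0.7 Frad -0.4 j7 -1.82
```

The force has stayed at zero for more than 11°, so I'll check where the peg is.

Run:
```python
from h import *
print(bot.get_state()["tool_pos"],bot.get_state()["grip_width"])
t=bot.camera("top");s=bot.camera("side")
a=cv2.resize(t["img"][190:340,290:440],(400,400));b=cv2.resize(s["img"][200:350,230:380],(400,400))
cv2.imwrite("pics/both3.png",np.hstack([a,b])[...,::-1])
```

```text
[0.48255053 0.0235832  0.11331653] 0.023906723198827542
```

View pics/both3.png

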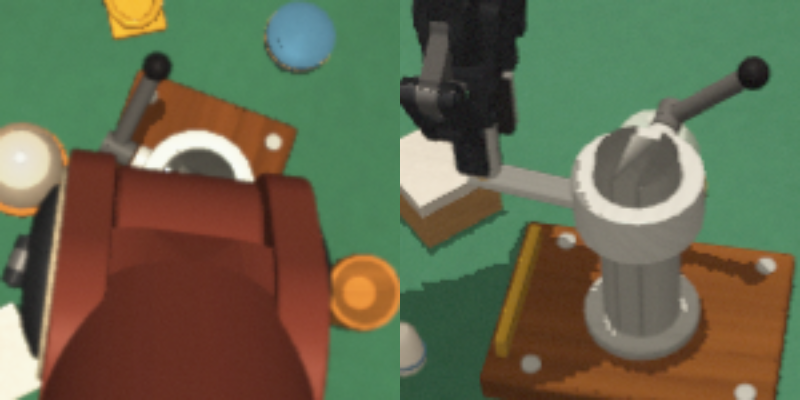

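```bash
cat > ball.py <<'E'
from h import *
def cen(c,lo):
    m=cv2.inRange(c["img"],(0,0,0),(40,40,40)); n,_,st,ce=cv2.connectedComponentsWithStats(m)
    return [(st[i].tolist(),ce[i].round(1).tolist()) for i in range(1,n) if 25<st[i][4]<150 and 270<ce[i][0]<560 and 180<ce[i][1]<350]
t=bot.camera("top");s=bot.camera("side");a=cen(t,0);b=cen(s,0);print(a,b)
for i in a:
  for j in b:
    P,e=tri(t,i[1],s,j[1])
    if e<.003:
        v=P[:2]-[.552,-.018]; r=np.hypot(*v); h=np.arctan2(v[1],v[0])
        lx=np.sqrt(max(r*r-.0025,0)); coll=h-np.arctan2(.05,lx)  # collar +x heading
        print("ball",P.round(4),"err",e.round(4),"r",r.round(4),"collar deg",np.degrees((coll+.353+np.pi)%(2*np.pi)-np.pi).round(1),"lever elev",np.degrees(np.arcsin((P[2]-.114)/.06)).round(1), "horiz",lx.round(4))
E
python3 ball.py
```

```text
[([345, 211, 9, 9, 59], [348.7, 215.0])] [([357, 223, 11, 10, 79], [361.9, 228.1])]
ball [0.6122 0.0069 0.1555] err 0.0004 r 0.0652 collar deg -7.4 lever elev 43.7 horiz 0.0418
```

The collar is at -7.4° and still in contact with the trailing finger. The drag vanished at about +4°, which suggests the plunger has dropped into the flat. I'll creep on to feel the stop.

```bash
python3 -m pendant '[[2.4,0.01,-0.07,0,0,0,0.5],[2.4,0.01,-0.07,0,0,0,0.5]]' >/dev/null && python3 chk.py 3.5 && 
python3 -m pendant '[[2.4,0.01,-0.07,0,0,0,0.5],[2.4,0.01,-0.07,0,0,0,0.5]]' >/dev/null && python3 chk.py 3.5 && 
python3 -m pendant '[[2.4,0.01,-0.07,0,0,0,0.5],[2.4,0.01,-0.07,0,0,0,0.5]]' >/dev/null && python3 chk.py 3.5 && 
python3 -m pendant '[[2.4,0.01,-0.07,0,0,0,0.5],[2.4,0.01,-0.07,0,0,0,0.5]]' >/dev/null && python3 chk.py 3.5 && 
python3 -m pendant '[[2.4,0.01,-0.07,0,0,0,0.5],[2.4,0.01,-0.07,0,0,0,0.5]]' >/dev/null && python3 chk.py 3.5 && 
python3 -m pendant '[[2.4,0.01,-0.07,0,0,0,0.5],[2.4,0.01,-0.07,0,0,0,0.5]]' >/dev/null && python3 chk.py 3.5; python3 ball.py | tail -1
```

```text
t10.9 q_tool -11.3deg r 81.1 Ftan 0.2 Frad 0.5 j7 -1.83
t11.1 q_tool -11.8deg r 81.1 Ftan 0.7 Frad -1.0 j7 -1.84
t11.3 q_tool -12.4deg r 81.1 Ftan 0.2 Frad -0.1 j7 -1.85
t11.5 q_tool -12.9deg r 81.1 Ftan 0.1 Frad -1.0 j7 -1.85
t11.7 q_tool -13.4deg r 81.2 Ftan -0.1 Frad -0.9 j7 -1.86
t11.9 q_tool -13.9deg r 81.2 Ftan 0.3 Frad 0.8 j7 -1.87
ball [0.6135 0.0038 0.1562] err 0.0002 r 0.0653 collar deg -10.3 lever elev 44.7 horiz 0.0419
```

```bash
python3 -m pendant '[[2.4,0.01,-0.07,0,0,0,0.5],[2.4,0.02,-0.14,0,0,0,1]]' >/dev/null && python3 chk.py 3.5 && 
python3 -m pendant '[[2.4,0.01,-0.07,0,0,0,0.5],[2.4,0.02,-0.14,0,0,0,1]]' >/dev/null && python3 chk.py 3.5 && 
python3 -m pendant '[[2.4,0.01,-0.07,0,0,0,0.5],[2.4,0.02,-0.14,0,0,0,1]]' >/dev/null && python3 chk.py 3.5 && 
python3 -m pendant '[[2.4,0.01,-0.07,0,0,0,0.5],[2.4,0.02,-0.14,0,0,0,1]]' >/dev/null && python3 chk.py 3.5 && 
python3 -m pendant '[[2.4,0.01,-0.07,0,0,0,0.5],[2.4,0.02,-0.14,0,0,0,1]]' >/dev/null && python3 chk.py 3.5; python3 ball.py | tail -1
```

```text
t12.2 q_tool -14.7deg r 81.2 Ftan 0.6 Frad -0.2 j7 -1.88
t12.4 q_tool -15.3deg r 81.1 Ftan 2.2 Frad -1.4 j7 -1.90
t12.6 q_tool -16.0deg r 81.1 Ftan 5.0 Frad -2.2 j7 -1.91
ball [0.6145 0.0015 0.155 ] err 0.0003 r 0.0655 collar deg -12.2 lever elev 43.1 horiz 0.0423
```

```bash
python3 -m pendant '[[2.4,0.01,-0.07,0,0,0,0.5],[2.4,0.01,-0.07,0,0,0,0.5]]' >/dev/null; python3 chk.py 8;python3 ball.py | tail -1
```

```text
t12.9 q_tool -16.4deg r 81.1 Ftan 5.0 Frad -1.2 j7 -1.92
ball [0.6144 0.0011 0.1557] err 0.0004 r 0.0653 collar deg -12.7 lever elev 44.0 horiz 0.042
```

```bash
python3 -m pendant '[[2.4,0.01,-0.07,0,0,0,0.5],[2.4,0.01,-0.07,0,0,0,0.5]]' >/dev/null; python3 chk.py 8 && python3 -m pendant '[[2.4,0.01,-0.07,0,0,0,0.5],[2.4,0.01,-0.07,0,0,0,0.5]]' >/dev/null; python3 chk.py 8;python3 ball.py | tail -1
```

```text
t13.2 q_tool -16.6deg r 81.1 Ftan 5.6 Frad -2.1 j7 -1.93
t13.4 q_tool -16.8deg r 81.0 Ftan 7.1 Frad -2.1 j7 -1.94
ball [0.6146 0.0008 0.1554] err 0.0004 r 0.0654 collar deg -12.9 lever elev 43.7 horiz 0.0422
```

The collar is caught: the tool no longer advances, the force climbs to 7 N and the collar stays at -12.9°. I'll back off so the leading finger brings it a few degrees towards the middle of the catch.

```bash
python3 -m pendant '[[2.4,-0.04,0.28,0,0,0,-2],[2.4,-0.06,0.56,0,0,0,-4],[2.4,-0.06,0.83,0,0,0,-6],[2.4,-0.06,1.11,0,0,0,-8]]' >/dev/null; python3 chk.py 5 && python3 -m pendant '[[2.4,-0.02,0.14,0,0,0,-1],[2.4,-0.02,0.14,0,0,0,-1]]' >/dev/null && python3 chk.py 4 && python3 -m pendant '[[2.4,-0.02,0.14,0,0,0,-1],[2.4,-0.02,0.14,0,0,0,-1]]' >/dev/null && python3 chk.py 4;python3 ball.py | tail -1
```

```text
t13.9 q_tool -11.3deg r 81.2 Ftan -0.3 Frad -1.0 j7 -1.81
t14.1 q_tool -9.5deg r 80.9 Ftan 0.1 Frad 0.5 j7 -1.80
t14.3 q_tool -8.5deg r 80.8 Ftan -0.0 Frad -0.2 j7 -1.79
ball [0.6136 0.0036 0.1556] err 0.0003 r 0.0653 collar deg -10.5 lever elev 43.9 horiz 0.042
```

```bash
python3 -m pendant '[[2.4,-0.02,0.14,0,0,0,-1],[2.4,-0.02,0.14,0,0,0,-1]]' >/dev/null; python3 chk.py 4 && python3 -m pendant '[[2.4,-0.02,0.14,0,0,0,-1],[2.4,-0.02,0.14,0,0,0,-1]]' >/dev/null && python3 chk.py 4;python3 ball.py | tail -1
```

```text
t14.6 q_tool -7.4deg r 80.8 Ftan -0.3 Frad -0.8 j7 -1.77
t14.8 q_tool -6.3deg r 80.8 Ftan -0.2 Frad 0.5 j7 -1.76
ball [0.6128 0.006  0.1549] err 0.0006 r 0.0654 collar deg -8.1 lever elev 42.9 horiz 0.0421
```

The collar now sits mid-catch at -8°. I'll leave the peg and rise.

```bash
python3 -m pendant '[[2.8,0.03,-0.3,0,0,0,1],[2.8,0.03,-0.3,0,0,0,1],[2.8,0.03,-0.3,-2,0,0,1],[2.8,0.03,-0.3,-6,0,0,1],[0,0.03,-0.3,-10,0,0,1],[0,0.03,-0.3,-10,0,0,1]]'
python3 ball.py|tail -1
python3 - <<'E'
from h import *
from scipy.spatial.transform import Rotation as R
st=bot.get_state();q=st["orientation"];M=R.from_quat(np.r_[q[1:],q[0]]).as_matrix()
a=np.radians(-28.3);ex=np.array([np.cos(a),np.sin(a)]);ey=np.array([-ex[1],ex[0]])
T=np.r_[np.array([.552,-.018])+.050*ex+.052*ey,.18]
print(T,st["tool_pos"],M.T@(T-st["tool_pos"])*100,"yaw",np.degrees(np.arctan2(M[1,0],M[0,0])))
E
```

```text
clock: 15.5
tool_pos: [0.4846, 0.0209, 0.2182]
orientation: [-0.001, 0.988, -0.154, 0.006]
contact_force: [0.3, -0.4, 0.2]
grip_width: 0.0008
finger_force: 0.0
ball [0.6129 0.006  0.1552] err 0.0007 r 0.0654 collar deg -8.1 lever elev 43.3 horiz 0.0422
[0.62067645 0.00408041 0.18      ] [0.48125003 0.0211699  0.21398135] [13.79877925 -2.59517085  3.42401805] yaw -17.64848422529949
```

```bash
python3 -m pendant '[[0,3,-0.6,0,0,0,-8],[0,6,-1.2,0,0,0,-16],[0,9,-1.7,0,0,0,-24],[0,12,-2.3,0,0,0,-32],[0,13.8,-2.6,0,0,0,-40],[0,13.8,-2.6,0,0,0,-48],[0,13.8,-2.6,0,0,0,-56],[0,13.8,-2.6,0,0,0,-64],[0,13.8,-2.6,0,0,0,-72],[0,13.8,-2.6,0,0,0,-79],[0,13.8,-2.6,2,0,0,-79],[0,13.8,-2.6,3,0,0,-79],[0,13.8,-2.6,3.4,0,0,-79],[0,13.8,-2.6,3.4,0,0,-79]]'
python3 - <<'E'
from h import *
t=bot.camera("top");s=bot.camera("side")
a=cv2.resize(t["img"][170:320,290:440],(400,400));b=cv2.resize(s["img"][160:310,270:420],(400,400))
cv2.imwrite("pics/both4.png",np.hstack([a,b])[...,::-1])
E
```

```text
clock: 17.0
tool_pos: [0.6195, 0.004, 0.1778]
orientation: [-0.001, 0.86, 0.51, -0.001]
contact_force: [-0.3, -0.6, 0.4]
grip_width: 0.0005
finger_force: 0.0
```

View pics/both4.png

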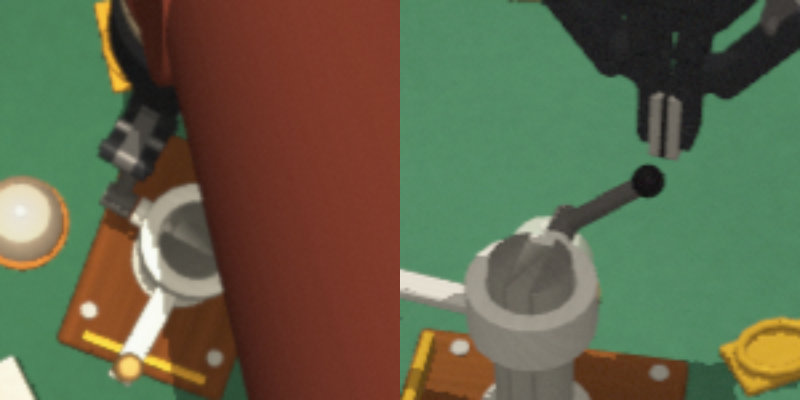

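The closed fingertips (right panel, 665,155) are just above the lever ball (648,182), and the peg is untouched. I'll press down with a force guard.

```bash
cat > fz.py <<'E'
from h import *; import sys
s=bot.get_state();f=s["contact_force"];print(f't{s["clock"]:.1f} z{s["tool_pos"][2]*1e3:.1f} xy{(s["tool_pos"][:2]*1e3).round(1)} F{f.round(1)}')
sys.exit(int(abs(f[2])>float(sys.argv[1]) or np.hypot(*f[:2])>8))
E
python3 -m pendant '[[0,0.1,0,0.5,0,0,0],[0,0.1,0,1.0,0,0,0]]' >/dev/null; python3 fz.py 9 &&
python3 -m pendant '[[0,0,0,0.25,0,0,0],[0,0,0,0.5,0,0,0]]' >/dev/null && python3 fz.py 9 &&
python3 -m pendant '[[0,0,0,0.25,0,0,0],[0,0,0,0.5,0,0,0]]' >/dev/null && python3 fz.py 9 &&
python3 -m pendant '[[0,0,0,0.25,0,0,0],[0,0,0,0.5,0,0,0]]' >/dev/null && python3 fz.py 9 &&
python3 -m pendant '[[0,0,0,0.25,0,0,0],[0,0,0,0.5,0,0,0]]' >/dev/null && python3 fz.py 9 &&
python3 -m pendant '[[0,0,0,0.25,0,0,0],[0,0,0,0.5,0,0,0]]' >/dev/null && python3 fz.py 9 &&
python3 -m pendant '[[0,0,0,0.25,0,0,0],[0,0,0,0.5,0,0,0]]' >/dev/null && python3 fz.py 9 &&
python3 -m pendant '[[0,0,0,0.25,0,0,0],[0,0,0,0.5,0,0,0]]' >/dev/null && python3 fz.py 9; python3 ball.py
```

```text
t17.3 z169.7 xy[621.3   5.1] F[0.3 0.  0.1]
t17.5 z164.1 xy[620.8   4.8] F[0.8 0.5 1.2]
t17.7 z160.6 xy[622.8   4.6] F[ 2.3 -0.2  3.9]
t17.9 z156.5 xy[624.9   5.3] F[5.2 0.5 6.9]
t18.1 z152.6 xy[627.1   4.6] F[ 8.4 -0.4  8.1]
[([341, 224, 6, 8, 27], [343.6, 227.3]), ([411, 332, 81, 36, 107], [451.7, 343.8])] []
```

The ball moves outward as it swings and drags the tip sideways. I'll follow its arc: +y of the tool is outward along the lever.

```bash
python3 -m pendant '[[0,0,0.6,0,0,0,0],[0,0,0.7,0.2,0,0,0]]' >/dev/null; python3 fz.py 11 &&
python3 -m pendant '[[0,0,0.15,0.2,0,0,0],[0,0,0.3,0.4,0,0,0]]' >/dev/null && python3 fz.py 9 &&
python3 -m pendant '[[0,0,0.1,0.25,0,0,0],[0,0,0.2,0.5,0,0,0]]' >/dev/null && python3 fz.py 9 &&
python3 -m pendant '[[0,0,0.08,0.25,0,0,0],[0,0,0.15,0.5,0,0,0]]' >/dev/null && python3 fz.py 9 &&
python3 -m pendant '[[0,0,0.05,0.25,0,0,0],[0,0,0.1,0.5,0,0,0]]' >/dev/null && python3 fz.py 9 &&
python3 -m pendant '[[0,0,0.03,0.25,0,0,0],[0,0,0.06,0.5,0,0,0]]' >/dev/null && python3 fz.py 9; python3 ball.py
```

```text
t18.4 z148.7 xy[630.    1.7] F[5.4 0.4 4.8]
t18.6 z144.2 xy[632.2   0.7] F[5.8 1.2 4.6]
t18.8 z139.2 xy[ 6.342e+02 -3.000e-01] F[5.3 1.7 3.5]
t19.0 z134.2 xy[635.8  -1.1] F[6.6 0.4 3.8]
t19.2 z128.9 xy[636.2  -2. ] F[6.4 0.  3.3]
t19.4 z123.6 xy[636.3  -2.9] F[ 6.  -1.   2.4]
[([346, 221, 5, 9, 28], [347.7, 223.9])] []
```

The lever is level with no dead stop, so the screw is going into the flat. I'll continue down the arc.

```bash
python3 -m pendant '[[0,0,-0.1,0.25,0,0,0],[0,0,-0.2,0.5,0,0,0]]' >/dev/null; python3 fz.py 9 &&
python3 -m pendant '[[0,0,-0.1,0.25,0,0,0],[0,0,-0.2,0.5,0,0,0]]' >/dev/null && python3 fz.py 9 &&
python3 -m pendant '[[0,0,-0.1,0.25,0,0,0],[0,0,-0.2,0.5,0,0,0]]' >/dev/null && python3 fz.py 9 &&
python3 -m pendant '[[0,0,-0.1,0.25,0,0,0],[0,0,-0.2,0.5,0,0,0]]' >/dev/null && python3 fz.py 9 &&
python3 -m pendant '[[0,0,-0.12,0.25,0,0,0],[0,0,-0.24,0.5,0,0,0]]' >/dev/null && python3 fz.py 9
```

```text
t19.7 z119.0 xy[635.8  -2.6] F[ 8.3 -2.   2.7]
```

```bash
python3 -m pendant '[[0,0,0.3,0,0,0,0],[0,0,0.5,0.2,0,0,0]]' >/dev/null; python3 fz.py 9
python3 - <<'E'
from h import *
t=bot.camera("top");s=bot.camera("side")
a=cv2.resize(t["img"][170:320,290:440],(400,400));b=cv2.resize(s["img"][190:310,310:430],(400,400))
cv2.imwrite("pics/both5.png",np.hstack([a,b])[...,::-1])
E
```

```text
t19.9 z115.9 xy[636.5  -4.1] F[2.3 0.  1.8]
```

View pics/both5.png

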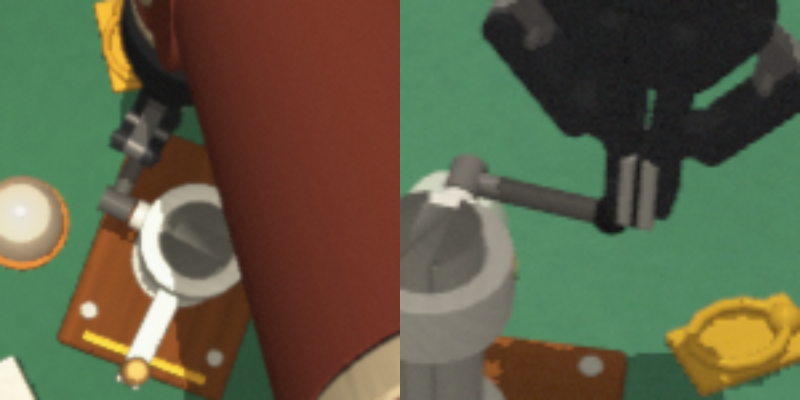

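The tip has slipped outboard of the ball (ball at 610,218, fingertips at 635,225). I'll lift, measure the lever and press further in along the bar.

```bash
python3 -m pendant '[[0,0,0.3,0,0,0,0],[0,0,0.3,-1.5,0,0,0],[0,0,0.3,-3.5,0,0,0],[0,0,0.3,-3.5,0,0,0]]' ; python3 ball.py
python3 - <<'E'
from h import *
s=bot.camera("side");cv2.imwrite("pics/s6.png",cv2.resize(s["img"][180:330,270:430],None,fx=4,fy=4)[...,::-1])
E
```

```text
clock: 20.4
tool_pos: [0.6392, -0.0051, 0.1527]
orientation: [-0.0, 0.86, 0.51, 0.0]
contact_force: [0.6, 0.3, 0.1]
grip_width: 0.0
finger_force: 0.0
[([349, 214, 6, 8, 32], [351.2, 216.9])] [([368, 249, 11, 11, 90], [373.2, 254.1])]
```

View pics/s6.png

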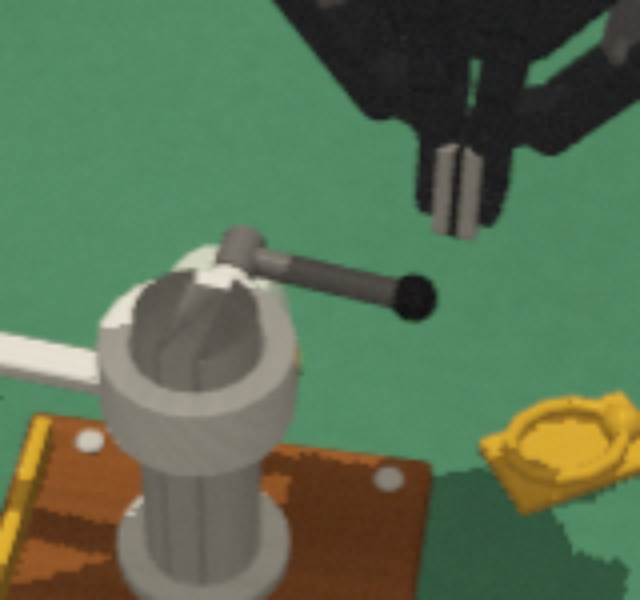

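```bash
cat > lev.py <<'E'
from h import *; import sys
from scipy.optimize import least_squares
def ball(q,phi):
    a=q-.353; ex=np.array([np.cos(a),np.sin(a),0]);ey=np.array([-ex[1],ex[0],0])
    return np.array([.552,-.018,.114])+.05*ey+.06*(np.cos(phi)*ex+np.array([0,0,np.sin(phi)]))
def solve(c,uv,p0): return least_squares(lambda x:proj(c,ball(*x))-uv,[-.14,p0]).x
if __name__=="__main__":
    s=bot.camera("side");x=solve(s,np.array([float(v) for v in sys.argv[1:3]]),float(sys.argv[3]));print("q,elev deg",np.degrees(x).round(1))
    st=bot.get_state();a=x[0]-.353;ex=np.array([np.cos(a),np.sin(a)]);ey=np.array([-ex[1],ex[0]]);v=st["tool_pos"][:2]-[.552,-.018]
    print("ball",ball(*x),"tool ex,ey mm",v@ex*1e3,v@ey*1e3, "z",st["tool_pos"][2])
E
python3 lev.py 373.2 254.1 0
```

```text
q,elev deg [-5.2 -3. ]
ball [0.62758641 0.00140554 0.11081876] tool ex,ey mm 71.96256423359519 48.27455295435483 z 0.14972757828487115
```

```bash
python3 -m pendant '[[0,0,-1.2,0,0,0,0],[0,0,-2.4,0,0,0,0],[0,0,-2.4,0,0,0,0],[0,0,-2.4,1.2,0,0,0],[0,0,-2.4,2.4,0,0,0],[0,0,-2.4,2.7,0,0,0]]' >/dev/null; python3 fz.py 9 &&
python3 -m pendant '[[0,0,0,0.25,0,0,0],[0,0,0,0.5,0,0,0]]' >/dev/null && python3 fz.py 9 &&
python3 -m pendant '[[0,0,0,0.25,0,0,0],[0,0,0,0.5,0,0,0]]' >/dev/null && python3 fz.py 9 &&
python3 -m pendant '[[0,0,0,0.25,0,0,0],[0,0,0,0.5,0,0,0]]' >/dev/null && python3 fz.py 9 &&
python3 -m pendant '[[0,0,0,0.2,0,0,0],[0,0,0,0.4,0,0,0]]' >/dev/null && python3 fz.py 9 &&
python3 -m pendant '[[0,0,0,0.2,0,0,0],[0,0,0,0.4,0,0,0]]' >/dev/null && python3 fz.py 9; python3 ball.py
```

```text
t21.2 z121.5 xy[617.    5.6] F[-0.2  0.4  1.1]
t21.4 z118.9 xy[618.5   6. ] F[0.1 1.2 0.2]
t21.6 z114.9 xy[618.9   6.1] F[ 0.5 -0.3  2.1]
t21.8 z109.7 xy[618.7   6.2] F[-0.3 -0.5  2.4]
t22.0 z105.4 xy[618.2   6.3] F[-0.7 -0.1  3.5]
t22.2 z101.2 xy[618.2   6.4] F[-0.5  0.2  3.4]
[] []
```

```bash
python3 -m pendant '[[0,0,0,0.15,0,0,0],[0,0,0,0.3,0,0,0]]' >/dev/null; python3 fz.py 9 &&
python3 -m pendant '[[0,0,0,0.1,0,0,0],[0,0,0,0.2,0,0,0]]' >/dev/null && python3 fz.py 9 &&
python3 -m pendant '[[0,0,0,0.1,0,0,0],[0,0,0,0.2,0,0,0]]' >/dev/null && python3 fz.py 9 &&
python3 -m pendant '[[0,0,0,0.1,0,0,0],[0,0,0,0.2,0,0,0]]' >/dev/null && python3 fz.py 9 &&
python3 -m pendant '[[0,0,0,0.1,0,0,0],[0,0,0,0.2,0,0,0]]' >/dev/null && python3 fz.py 9 &&
python3 -m pendant '[[0,0,0,0.1,0,0,0],[0,0,0,0.2,0,0,0]]' >/dev/null && python3 fz.py 9
```

```text
t22.5 z98.4 xy[618.5   6.3] F[0.2 0.2 2.8]
t22.7 z96.3 xy[618.5   6.3] F[-0.6  0.1  2.8]
t22.9 z94.3 xy[618.5   6.2] F[-0.2  0.6  2.9]
t23.1 z92.3 xy[618.4   6.2] F[-0.4  1.   1.4]
t23.3 z90.3 xy[618.4   6.1] F[-0.4  0.3  2.9]
t23.5 z88.3 xy[618.4   6.2] F[-0.5 -0.2  2.9]
```

```bash
python3 -m pendant '[[0,0,0,0.1,0,0,0],[0,0,0,0.2,0,0,0]]' >/dev/null; python3 fz.py 9 &&
python3 -m pendant '[[0,0,0,0.1,0,0,0],[0,0,0,0.15,0,0,0]]' >/dev/null && python3 fz.py 9 &&
python3 -m pendant '[[0,0,0,0.1,0,0,0],[0,0,0,0.15,0,0,0]]' >/dev/null && python3 fz.py 9 &&
python3 -m pendant '[[0,0,0,0.1,0,0,0],[0,0,0,0.15,0,0,0]]' >/dev/null && python3 fz.py 9 &&
python3 -m pendant '[[0,0,0,0.1,0,0,0],[0,0,0,0.15,0,0,0]]' >/dev/null && python3 fz.py 9; python3 ball.py
```

```text
t23.7 z86.3 xy[618.4   6.2] F[0.4 0.6 3.3]
t23.9 z84.8 xy[618.3   6.2] F[-0.  -0.6  2.4]
t24.1 z83.3 xy[617.9   6.5] F[-0.6  0.6  3.8]
t24.3 z81.9 xy[617.4   6.6] F[-2.1  1.   6.3]
t24.5 z80.6 xy[616.9   6.7] F[-3.4 -0.2  7.3]
[] [([356, 266, 10, 11, 42], [360.5, 273.1])]
```

```bash
python3 -m pendant '[[0,0,0,0.05,0,0,0],[0,0,0,0.1,0,0,0]]' >/dev/null; python3 fz.py 11 &&
python3 -m pendant '[[0,0,0,0.05,0,0,0],[0,0,0,0.1,0,0,0]]' >/dev/null && python3 fz.py 12 &&
python3 -m pendant '[[0,0,0,0.05,0,0,0],[0,0,0,0.1,0,0,0]]' >/dev/null && python3 fz.py 12; python3 ball.py; python3 lev.py 360.5 273.1 -.7
```

```text
t24.8 z79.8 xy[616.7   6.8] F[-3.8  1.1  9.4]
t25.0 z79.0 xy[616.3   6.9] F[-5.8  0.6 11.7]
t25.2 z78.2 xy[615.9   7. ] F[-6.2  1.1 12.2]
[] [([355, 272, 9, 6, 36], [358.8, 274.9])]
q,elev deg [ -7.6 -45.1]
ball [0.61280405 0.00640405 0.07148754] tool ex,ey mm 44.73800267790114 51.989910517894856 z 0.0781686026280395
```

```bash
python3 -m pendant '[[0,0,0,-0.5,0,0,0],[0,0,0,-2,0,0,0],[0,0,0,-5,0,0,0],[0,0,0,-9,0,0,0],[0,0,0,-13,0,0,0],[0,0,0,-13,0,0,0]]'; python3 ball.py
python3 - <<'E'
from h import *
s=bot.camera("side");cv2.imwrite("pics/s7.png",cv2.resize(s["img"][180:330,270:430],None,fx=4,fy=4)[...,::-1])
E
```

```text
clock: 25.95
tool_pos: [0.6223, 0.0063, 0.2133]
orientation: [0.003, 0.86, 0.51, 0.006]
contact_force: [0.4, -0.1, 0.1]
grip_width: 0.0
finger_force: 0.0
[([343, 218, 7, 14, 55], [345.8, 223.5])] [([356, 266, 10, 11, 69], [361.0, 271.9])]
ball [0.6142 0.0051 0.0754] err 0.0022 r 0.0663 collar deg -8.3 lever elev -40.0 horiz 0.0436
```

View pics/s7.png

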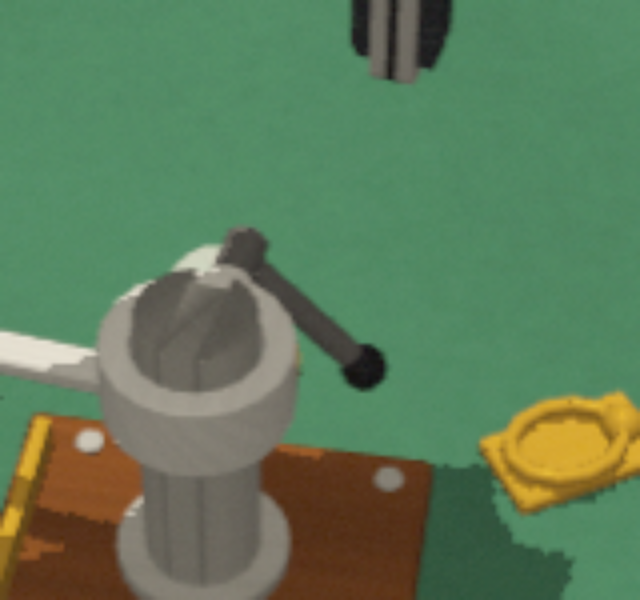

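The lever is at about -40°, which is 1.48 rad of travel and inside the tight range. The force began to rise at z 83 mm, where the ball's top sits at -40°, so that was the stop. The collar is at about -8°, the souvenirs are undisturbed in the views I took, and the arm is clear. Handing in.

```bash
python3 lev.py 361 271.9 -.7; python3 -c "
from cell import bot
print(bot.hand_in())"
```

```text
q,elev deg [ -6.4 -43. ]
ball [0.61360685 0.00705805 0.07305259] tool ex,ey mm 47.58156461428078 50.65372726564937 z 0.20558004205640962
the job is handed in; nothing more can be done
None
```

I turned the collar until it caught on the post's flat, at about -7°, and pressed the lever down to its stop, about 41° below level. The arm ended clear of the stand, and I handed the job in at about 26 s; the hand-in returned no verdict.

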